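# Slide the drip tray out from under the upturned cups and nest the last one

## Robot

A 6-joint arm with a two-finger parallel gripper is mounted at the origin on a cart in front of the work surface, level with it; the furniture and walls round the work are solid. World frame = base frame: x ahead of the robot, y to its left, z up, the work surface at z = 0. Lengths are in m, angles in rad, forces in N, time in s.
With the tool pointing down it reaches from about 0.375 to 0.975 m from the base axis. Payload 3.8 kg.
Tool frame: the origin (TCP) lies at the centre of the arm's flange, where the gripper is bolted on; the fingertips stand 173 mm ahead of it and the grasp point (between the pads) lies 155 mm ahead of it; z points along the fingers, y is the line along which they close (so a half turn about z gives the same grasp; the last joint's range is limited). The gripper opens to 85 mm and grips with 20 to 120 N. Pads are 22 mm wide; open, the fingers measure 114 mm over their backs; the gripper's body (76 mm by 85 mm) begins 54 mm behind the grasp point. The pads swing forward as they close: fully open they stand 13 mm farther back than shut.
Start: joints at [1.272, 0.264, 1.604, -0, 1.274, -0.037], TCP at [0.175, 0.652, 0.405] pointing down, gripper open.
Joint ranges: [-2.63, 2.63], [-0.94, 2.18], [0.31, 2.57], [-1.31, 4.45], [0, 2.66], [-2.55, 2.55]. Speed limits (rad/s): [2.57, 2.57, 3.14, 3.14, 3.14, 3.14].

## Interface

Orientations are given as a unit quaternion [w, x, y, z].
In Python, from workcell import manip gives the robot as it stands. The module is installed in compiled form; this text tells all that it offers.
- The arm moves only by the tool apply_moves, never from a script. Its argument "motion" is a list of rows, each an object with "dr": the turn, a rotation vector about the tool's x, y, z in rad, a list of three; "offset": the shift along the tool's x, y, z in m, a list of three; "jaw": the opening, from 0 (shut) to 1 (fully open). A call has 1 to 5 rows; each row shifts and turns the commanded pose from where the row before left it, along the tool's axes as they then stand; what a row does not reach is not made up. A row lasts 1/10 s, in which the tool goes at most 50 mm and 8.59 degrees, less where a joint would pass 70% of its speed; a pose out of reach is approached as far as the arm can. A call with a gripper value outside its range is refused whole. The fingers move at their own pace and stop on an object; "newtons" is the grip in N (left out, the last holds). Time passes only in rows, so rows that do not move let the fingers close. It gives the time, the measured TCP pose, the force, the opening and the grip force at its end, in the units of the state.
- manip.sense(): the state, without advancing time (a new reading comes with each control period).
- manip.get_image(name): name is "scene" or "top" or "wrist"; returns the picture (400x640x3 uint8, red, green, blue); there is no depth.
- manip.camera_model(name): a dict with "K" (3x3 intrinsics, pixels), "R" (3x3) and "t" (3): a world point X has camera coordinates R X + t. Camera axes: x right, y down, z forward; pixel columns grow to the right and rows downward; lengths in m; the calibration is good to about 2 mm. A picture is of the moment at which its call begins: read the wrist's pose just before it. camera_model takes no time and is no camera call; for the wrist camera it gives the pose at the moment of the call.
- manip.hand_in(): hands the job in; it is judged then, once.
The state is a dict: "time": time; "q": joint angles; "qvel": joint speeds; "effort": joint torques, N m; "ee_pos": TCP position; "tool_rot": TCP orientation; "wrist_force": force on the tool from outside, world axes, zero at the start; "ft_torque": the same for the moment, N m; "opening": finger opening in m; "gripper_force": force on a finger pad.
Only numpy, scipy, OpenCV 4.12 (cv2) and the standard library are available. Lean on these libraries where they do the work, as an engineer would, in place of code of your own. Each camera call takes 0.05 s, during which the arm holds its last target. There are 200 camera calls.

## Task

Slide the grey drip tray out from under the two nested upside-down cups without lifting them or tipping them over, so that they stay nested and end up standing directly on the wooden floor of the stand; lay the tray flat on the worktop, off the stand. Then nest the loose yellow cup, upside down like the others, over the top of the stack, and leave everything else where it is.

Things in the scene. Friction and masses are not known exactly. Their poses are not given: they have to be found in the camera images.
- stand: Fixed wooden cup stand. Origin on the worktop below its vertical axis, z up; its +y points to the OPEN END, where the tray slides out. Base 104 mm wide (x -52 to 52), y from -130 (rear end) to +90 mm (open end). A groove 66 mm wide runs along y right through, open at both ends: floor 6 mm above the worktop, tops of the side cheeks 14 mm above it.
- stand_floor (a point): Point on the groove floor, 6 mm above the worktop, on the stand's vertical axis.
- guard (a point): Foremost point of the stand's steel wire guard (37 mm towards +y from the axis): 6 mm wire, its axis 22 mm above the worktop, bent in a half circle of 37 mm radius about the stand's axis on the +y side only. The tray passes below it (19 mm free above the worktop); the cups cannot, so it holds the stack back when the tray moves to +y. Nothing holds the stack towards -y.
- tray_center (a point): Middle (half-way up) of the flat grey ribbed tray: 60 mm wide (x), 185 long (y), 6 thick, 0.15 to 0.3 kg, lying loose in the groove, its y along the stand's y. The cups stand on it and ride along about 1 cm until the guard stops them. When it has gone from under them they rock, drop 6 mm on to the groove floor and may stand up to 2 cm from where they were.
- tray_front (a point): Middle of the tray's front (+y, leading) end face, half-way up. At the start it lies 5 to 25 mm inside the open end of the base with only 3 mm free beside the tray, so it cannot be pinched; once pushed out past the open end it stands 6 mm above the worktop and its 60 mm width can be gripped from above.
- tray_rear (a point): Middle of the tray's rear (-y) end face, half-way up, inside the groove near the rear end of the base. The tray can be pushed here towards +y with fingertips (friction 1 to 4 N). Pushed in far, the hand would meet the cups.
- cup_low_center (a point): Lower cup of the stack, blue: point on its axis half-way up (25 mm above its rim), z up. All three cups are alike and stand upside down, rim down: conical, no handle, 50 mm high, outer diameter 59 mm at the rim (below) and 40 at the closed end (on top), wall 2.5 mm, hollow 28 mm deep, about 70 g. Nested, each stands 22 mm higher than the one below it. At the start it stands on the tray, rim 12 mm above the worktop.
- cup_mid_center (a point): Second cup, white, nested over the blue one: point on its axis half-way up (25 mm above its rim).
- cup_loose_center (a point): Loose cup, yellow, same shape, standing upside down on the worktop behind the stand: point on its axis half-way up (25 mm above its rim). It can be gripped from above across the outside near its top, about 45 mm wide; only the top 22 mm stays outside the stack when it is nested.
- honey: Honey jar (71 mm wide, 110 mm high), loose bystander, origin at its underside.
- spice: Spice jar (41 mm wide, 105 mm high), loose bystander, origin at its underside.
- teatin: Green tea tin (63x67 mm, 92 mm high), loose bystander, origin at its underside.
Mind the look-alikes: they are no part of the job. What is shaped like the part that bears cup_mid_center but purple is not meant.

How it is judged:
By the outcome, as a careful person would: the job done as asked, in the order asked, and still so for the second after the job is handed in, with the robot touching nothing.
It also fails if it takes over 72 s, if anything falls off the work surface, if the arm or the gripper's body presses on something with over 40 N, if the wrist force passes 120 N, or if a joint passes its speed limit or range.

## Working session

There is one attempt and no reset: what is moved stays moved. The work goes in short steps, Python scripts to look and compute and a tool call to move; the robot and the scene stay as the last step left them, time stands still between calls to the robot, and variables do not carry over. Pictures are saved under pics/ and viewed, at most 10 in all, crops included, and the job is handed in when it is done.

Besides the shell and the picture viewer there is one more tool, called after ">>>" as name(argument=value, ...), one argument or row to a line, values as JSON. apply_moves: Moves the arm, as the interface text tells. Its arguments: {"type":"object","properties":{"motion":{"type":"array"},"newtons":{"type":"number"}},"required":["motion"]}

```bash
mkdir -p pics
python3 - <<'E'
from workcell import manip
import cv2,numpy as np
s=manip.sense();print(s)
a=manip.get_image("scene");b=manip.get_image("top")
cv2.imwrite("pics/scene0.png",a[:,:,::-1]);cv2.imwrite("pics/top0.png",b[:,:,::-1])
for n in("scene","top","wrist"):
    m=manip.camera_model(n);print(n,np.round(m["K"],1).tolist(),np.round(m["R"],3).tolist(),np.round(m["t"],3), -np.array(m["R"]).T@m["t"])
E
```

```text
{'time': 0.0, 'q': array([ 1.27208429e+00,  2.64754956e-01,  1.60536722e+00, -3.46354438e-06,
        1.27368947e+00, -3.69068117e-02]), 'qvel': array([-0.00156994,  0.00070571, -0.00143296,  0.00075343,  0.00185425,
       -0.00065806]), 'effort': array([ 1.20581917e-03, -5.15128040e+01, -3.67320764e+01,  1.10673059e-04,
        1.31482515e-02,  5.43026744e-06]), 'ee_pos': array([0.17461353, 0.65167259, 0.40336404]), 'tool_rot': array([-1.83679390e-04,  1.30528503e-01,  9.91443936e-01, -1.09418846e-03]), 'wrist_force': array([ 0.64246878, -0.79992841,  0.054466  ]), 'ft_torque': array([-0.02244076,  0.00997248,  0.00151283]), 'gripper_force': 0.0, 'opening': 0.08549423532515797}
scene [[463.5, 0.0, 319.1], [0.0, 463.5, 197.9], [0.0, 0.0, 1.0]] [[0.461, -0.887, 0.018], [-0.553, -0.303, -0.776], [0.694, 0.348, -0.631]] [-0.152  0.454  0.772] [-0.21407754 -0.26524144  0.84221386]
top [[395.7, 0.0, 315.7], [0.0, 395.7, 201.8], [0.0, 0.0, 1.0]] [[-0.001, -1.0, -0.0], [-0.985, 0.001, -0.175], [0.175, 0.0, -0.985]] [0.156 0.622 0.999] [0.43795478 0.15549819 1.09267943]
wrist [[316.4, 0.0, 324.5], [0.0, 316.4, 197.0], [0.0, 0.0, 1.0]] [[0.259, 0.966, -0.001], [0.915, -0.245, 0.321], [0.31, -0.084, -0.947]] [-0.675 -0.043  0.38 ] [0.09619344 0.67368431 0.37337689]
```

View pics/scene0.png

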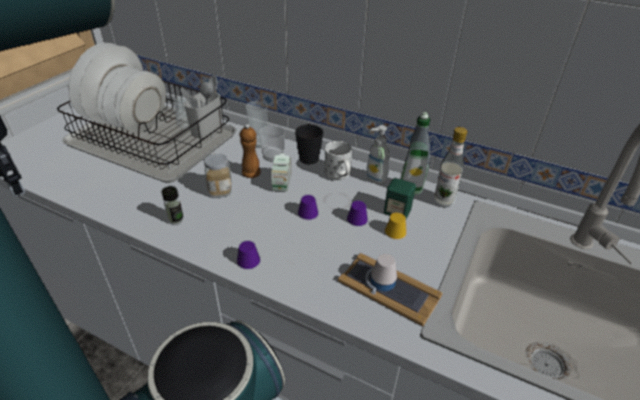

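View pics/top0.png

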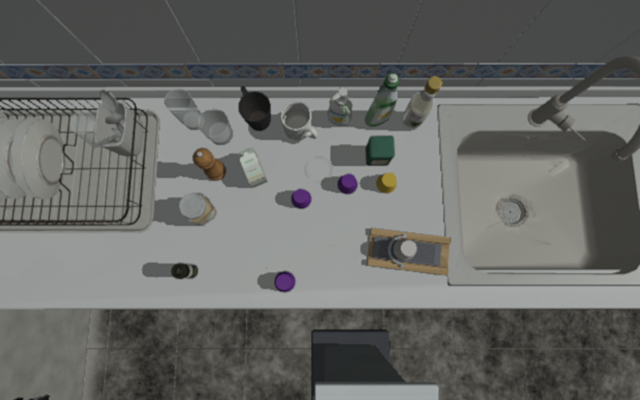

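The scene view shows the stand at about (390,285) with the white-over-blue stack on it. The loose yellow cup is at (397,226), and there are three purple look-alikes at (308,207), (358,213) and (248,254). In the top view the guard lies on the left (+y world) side of the stack at (404,250). The yellow cup is at (387,183) and the purple ones at (302,198), (347,184) and (285,282). I'll measure these and check them in an enlarged crop.

```bash
cat > h.py <<'E'
from workcell import manip
import cv2,numpy as np
from scipy.spatial.transform import Rotation as Ro
def ray(m,uv,z):
    K,R,t=(np.array(m[k],float) for k in("K","R","t"))
    c=-R.T@t; d=R.T@np.linalg.solve(K,[uv[0],uv[1],1]); return c+d*(z-c[2])/d[2]
def proj(m,X):
    K,R,t=(np.array(m[k],float) for k in("K","R","t")); p=K@(R@np.array(X,float)+t); return p[:2]/p[2]
def blobs(img,lo,hi,amin=30):
    h=cv2.cvtColor(img,cv2.COLOR_RGB2HSV); k=cv2.inRange(h,np.array(lo),np.array(hi))
    c,_=cv2.findContours(k,cv2.RETR_EXTERNAL,cv2.CHAIN_APPROX_NONE)
    return k,[x for x in c if cv2.contourArea(x)>amin]
E
python3 - <<'E'
from h import *
im=cv2.imread("pics/top0.png")[:,:,::-1].copy(); m=manip.camera_model("top")
k,_=blobs(im,(8,90,60),(24,255,255))
roi=np.zeros_like(k);roi[222:285,360:455]=1
P=cv2.findNonZero(k*roi); r=cv2.minAreaRect(P);b=cv2.boxPoints(r)
print(r,[ray(m,p,.014)[:2].round(4) for p in b])
k,c=blobs(im,(18,120,80),(32,255,255));print([(cv2.boundingRect(x),cv2.contourArea(x)) for x in c])
for n,(u,v),z in [("white",(408,249),.084),("yellow",(388,182),.05),("pur",(285,281),.05),("tin",(381,150),.092)]:print(n,ray(m,(u,v),z))
cv2.imwrite("pics/topcrop.png",cv2.resize(im[130:300,260:460,::-1],None,fx=4,fy=4,interpolation=2)[:600])
E
```

```text
((408.8684387207031, 251.47047424316406), (80.90383911132812, 36.434226989746094), 6.934349060058594) [array([0.4573, 0.0191]), array([0.555 , 0.0048]), array([ 0.5281, -0.2133]), array([ 0.4312, -0.1956])]
[((381, 173, 15, 20), 185.5), ((428, 77, 14, 15), 117.0)]
white [ 0.49518045 -0.07815158  0.084     ]
yellow [ 0.67706867 -0.03948558  0.05      ]
pur [0.41507556 0.2352662  0.05      ]
tin [ 0.7536716 -0.0160383  0.092    ]
```

View pics/topcrop.png

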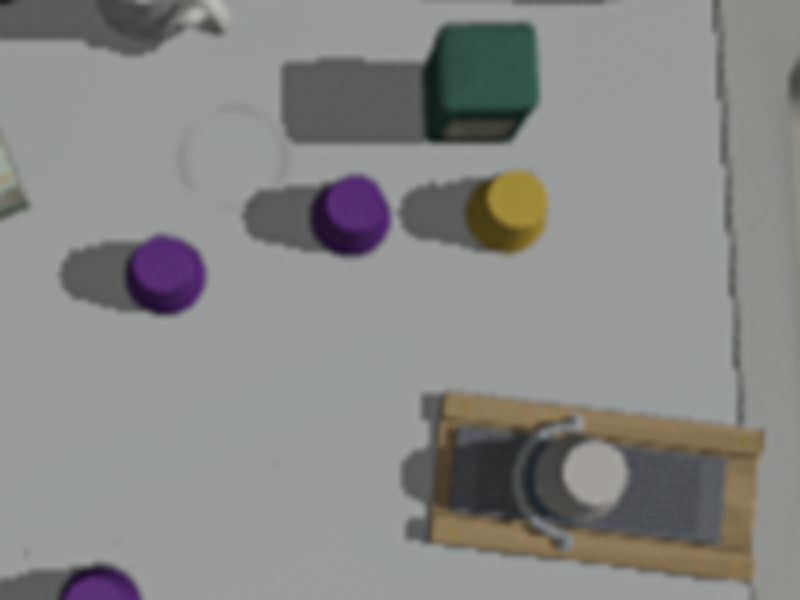

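In the crop, the guard bow opens left (+y) of the stack and the tray runs from about (450,470) to (723,500). The yellow cup at (510,210) is the loose one meant. The three purple cups at (165,275), (350,215) and (100,600) are look-alikes, and white-over-blue on the stand is the stack.

Stand frame: origin about (0.495,-0.077), +y direction (0.1215,0.9926), and the white cup top at (0.495,-0.078) agrees with that. I'll move to the work area now.

>>> apply_moves(
  motion=[
    {"dr":[0,0,0],"offset":[-0.036,-0.027,0],"jaw":0},
    {"dr":[0,0,0],"offset":[-0.036,-0.027,0],"jaw":0},
    {"dr":[0,0,0],"offset":[-0.036,-0.027,0],"jaw":0},
    {"dr":[0,0,0],"offset":[-0.036,-0.027,0],"jaw":0},
    {"dr":[0,0,0],"offset":[-0.036,-0.027,0],"jaw":0},
  ],
)

```text
time: 0.6
ee_pos: [0.3142, 0.4734, 0.4041]
tool_rot: [-0.0, 0.13, 0.991, -0.0]
wrist_force: [0.6, 0.8, 0.6]
opening: 0.0121
gripper_force: 0.0
```

>>> apply_moves(
  motion=[
    {"dr":[0,0,0],"offset":[-0.036,-0.027,0],"jaw":0},
    {"dr":[0,0,0],"offset":[-0.036,-0.027,0],"jaw":0},
    {"dr":[0,0,0],"offset":[-0.036,-0.027,0],"jaw":0},
    {"dr":[0,0,0],"offset":[-0.036,-0.027,0],"jaw":0},
    {"dr":[0,0,0],"offset":[-0.036,-0.027,0],"jaw":0},
  ],
)

```text
time: 1.1
ee_pos: [0.4532, 0.2963, 0.4043]
tool_rot: [-0.0, 0.13, 0.991, -0.0]
wrist_force: [1.3, 0.6, 0.3]
opening: 0.0003
gripper_force: 0.0
```

>>> apply_moves(
  motion=[
    {"dr":[0,0,0.143],"offset":[0,0,0],"jaw":0},
    {"dr":[0,0,0.143],"offset":[0,0,0],"jaw":0},
    {"dr":[0,0,0.143],"offset":[0,0,0],"jaw":0},
    {"dr":[0,0,0.143],"offset":[0,0,0],"jaw":0},
    {"dr":[0,0,0.143],"offset":[0,0,0],"jaw":0},
  ],
)

```text
time: 1.6
ee_pos: [0.4524, 0.2978, 0.4041]
tool_rot: [-0.0, 0.472, 0.882, -0.0]
wrist_force: [0.6, 0.3, -0.3]
opening: 0.0002
gripper_force: 0.0
```

>>> apply_moves(
  motion=[
    {"dr":[0,0,0.143],"offset":[0,0,0],"jaw":0},
    {"dr":[0,0,0.143],"offset":[0,0,0],"jaw":0},
    {"dr":[0,0,0.143],"offset":[0,0,0],"jaw":0},
    {"dr":[0,0,0.143],"offset":[0,0,0],"jaw":0},
    {"dr":[0,0,0.143],"offset":[0,0,0],"jaw":0},
  ],
)

```text
time: 2.1
ee_pos: [0.4524, 0.2979, 0.4041]
tool_rot: [-0.0, 0.751, 0.661, -0.001]
wrist_force: [-0.7, -0.1, 1.2]
opening: 0.0003
gripper_force: 0.0
```

>>> apply_moves(
  motion=[
    {"dr":[0,0,0],"offset":[-0.048,0.009,0.008],"jaw":0},
    {"dr":[0,0,0],"offset":[-0.048,0.009,0.008],"jaw":0},
    {"dr":[0,0,0],"offset":[-0.048,0.009,0.008],"jaw":0},
    {"dr":[0,0,0],"offset":[-0.048,0.009,0.008],"jaw":0},
    {"dr":[0,0,0],"offset":[-0.048,0.009,0.008],"jaw":0},
  ],
)

```text
time: 2.6
ee_pos: [0.4677, 0.0526, 0.3641]
tool_rot: [-0.0, 0.748, 0.663, -0.0]
wrist_force: [0.4, 0.1, 0.3]
opening: -0.0005
gripper_force: 0.0
```

>>> apply_moves(
  motion=[
    {"dr":[0,0,0],"offset":[-0.048,0.009,0.008],"jaw":0},
    {"dr":[0,0,0],"offset":[-0.048,0.009,0.008],"jaw":0},
    {"dr":[0,0,0],"offset":[-0.048,0.009,0.008],"jaw":0},
    {"dr":[0,0,0],"offset":[-0.048,0.009,0.008],"jaw":0},
    {"dr":[0,0,0],"offset":[-0.048,0.008,0.008],"jaw":0},
  ],
)

```text
time: 3.1
ee_pos: [0.4825, -0.1912, 0.3241]
tool_rot: [-0.0, 0.749, 0.663, 0.0]
wrist_force: [0.7, 0.1, 0.4]
opening: 0.0001
gripper_force: 0.0
```

```bash
cat >> h.py <<'E'
SO=np.array([.4951,-.0774]); SY=np.array([.1215,.9926]); SX=np.array([.9926,-.1215])
def st(X): d=np.array(X)[:2]-SO; return np.round([d@SX*1000,d@SY*1000],1)
def wo(x,y,z): return np.r_[SO+SX*x/1000+SY*y/1000,z/1000]
E
python3 - <<'E'
from h import *
s=manip.sense();print(s["ee_pos"],st(s["ee_pos"]),Ro.from_quat(s["tool_rot"],scalar_first=True).as_matrix().round(3).tolist())
m=manip.camera_model("wrist");im=manip.get_image("wrist")
print([proj(m,wo(*p)).round(0) for p in[(0,-130,6),(0,-110,12),(52,-130,14),(-52,-130,14),(52,90,14),(-52,90,14),(0,0,84)]])
cv2.imwrite("pics/w1.png",im[:,:,::-1])
E
```

```text
[ 0.48246008 -0.19119566  0.32413322] [   1.3 -114.5] [[0.121, 0.993, -0.0], [0.993, -0.121, 0.0], [0.0, -0.0, -1.0]]
[array([322., 199.]), array([322., 180.]), array([377., 202.]), array([266., 201.]), array([393., -88.]), array([248., -88.]), array([320.,  35.])]
```

View pics/w1.png

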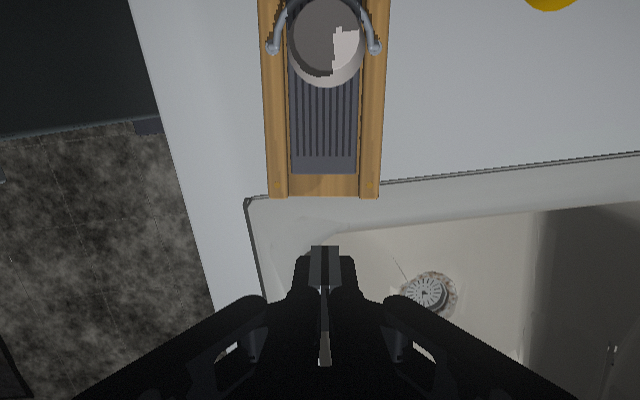

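The wrist view shows the stand's rear corners at (270,198) and (378,198), about 2 mm off prediction. The tray's rear edge is at row 173, columns 291–357, which puts it at stand y≈-105 and centred at x≈+2. The stack is at (325,40), and the fingers are shut.

I'll descend behind the tray.

>>> apply_moves(
  motion=[
    {"dr":[0,0,0],"offset":[-0.006,0.001,0.04],"jaw":0},
    {"dr":[0,0,0],"offset":[0,0,0.04],"jaw":0},
    {"dr":[0,0,0],"offset":[0,0,0.035],"jaw":0},
    {"dr":[0,0,0],"offset":[0,0,0.017],"jaw":0},
    {"dr":[0,0,0],"offset":[0,0,0.006],"jaw":0},
  ],
)

```text
time: 3.65
ee_pos: [0.4816, -0.1944, 0.1837]
tool_rot: [-0.003, 0.749, 0.663, -0.001]
wrist_force: [0.7, 0.2, -0.1]
opening: 0.0
gripper_force: 0.0
```

>>> apply_moves(
  motion=[
    {"dr":[0,0,0],"offset":[0,0,0.003],"jaw":0},
    {"dr":[0,0,0],"offset":[0,0,0.0],"jaw":0},
  ],
)

```text
time: 3.85
ee_pos: [0.4837, -0.1953, 0.1843]
tool_rot: [0.0, 0.749, 0.663, 0.0]
wrist_force: [0.4, -0.4, -0.1]
opening: -0.0002
gripper_force: 0.0
```

>>> apply_moves(
  motion=[
    {"dr":[0,0,0],"offset":[0,0,0.003],"jaw":0},
    {"dr":[0,0,0],"offset":[0,0,0.0],"jaw":0},
  ],
)

```text
time: 4.05
ee_pos: [0.4838, -0.1954, 0.1816]
tool_rot: [0.001, 0.749, 0.663, 0.0]
wrist_force: [-0.8, 1.2, -0.4]
opening: 0.0002
gripper_force: 0.0
```

Run:
```python
from h import *
s=manip.sense();print(s["ee_pos"],st(s["ee_pos"]),s["wrist_force"])
im=manip.get_image("wrist")
cv2.imwrite("pics/w2.png",cv2.resize(im[0:300,170:480,::-1],None,fx=1.9,fy=1.9))
```

```text
[ 0.48375189 -0.19544099  0.18161388] [   3.1 -118.5] [-0.82834029  1.2452244  -0.39749465]
```

View pics/w2.png

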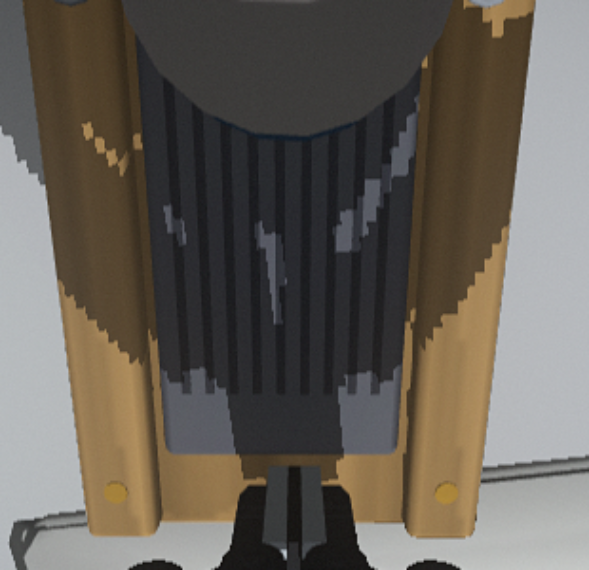

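The shut fingertips (295,500) are just behind the tray's rear edge (row 450), low in the groove and centred within about 3 mm. I'll push slowly.

>>> apply_moves(
  motion=[
    {"dr":[0,0,0],"offset":[0.003,-0.002,0],"jaw":0},
    {"dr":[0,0,0],"offset":[0.004,0,0],"jaw":0},
    {"dr":[0,0,0],"offset":[0.004,0,0],"jaw":0},
    {"dr":[0,0,0],"offset":[0.004,0,0],"jaw":0},
    {"dr":[0,0,0],"offset":[0.004,0,0],"jaw":0},
  ],
)

```text
time: 4.6
ee_pos: [0.4841, -0.1763, 0.1813]
tool_rot: [0.001, 0.748, 0.663, 0.0]
wrist_force: [-0.4, -6.0, 3.9]
opening: -0.0
gripper_force: 2.6
```

>>> apply_moves(
  motion=[
    {"dr":[0,0,0],"offset":[0.004,0,0],"jaw":0},
    {"dr":[0,0,0],"offset":[0.004,0,0],"jaw":0},
    {"dr":[0,0,0],"offset":[0.004,0,0],"jaw":0},
    {"dr":[0,0,0],"offset":[0.004,0,0],"jaw":0},
    {"dr":[0,0,0],"offset":[0.004,0,0],"jaw":0},
  ],
)

```text
time: 5.1
ee_pos: [0.4865, -0.1564, 0.1813]
tool_rot: [0.001, 0.748, 0.663, 0.0]
wrist_force: [0.3, -5.3, 3.4]
opening: -0.0001
gripper_force: 2.7
```

>>> apply_moves(
  motion=[
    {"dr":[0,0,0],"offset":[0.004,0,0],"jaw":0},
    {"dr":[0,0,0],"offset":[0.004,0,0],"jaw":0},
    {"dr":[0,0,0],"offset":[0.003,0,0],"jaw":0},
    {"dr":[0,0,0],"offset":[0.002,0,0],"jaw":0},
    {"dr":[0,0,0],"offset":[0,0,0],"jaw":0},
  ],
)

```text
time: 5.6
ee_pos: [0.4879, -0.1433, 0.181]
tool_rot: [0.0, 0.748, 0.663, 0.0]
wrist_force: [0.8, -4.1, 2.2]
opening: -0.0
gripper_force: 2.0
```

Run:
```python
from h import *
s=manip.sense();print(s["ee_pos"],st(s["ee_pos"]),s["wrist_force"])
a=manip.get_image("top");b=manip.get_image("scene")
cv2.imwrite("pics/ts1.png",np.vstack([cv2.resize(a[190:290,330:470,::-1],(420,300)),cv2.resize(b[220:320,320:460,::-1],(420,300))]))
```

```text
[ 0.48788167 -0.14326126  0.18102187] [  0.8 -66.3] [ 0.8243165  -4.06926352  2.17847462]
```

View pics/ts1.png

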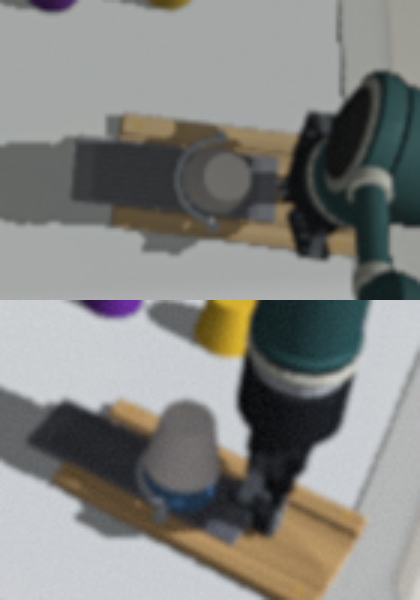

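Top crop: the tray front (75,170) stands about 37 mm out past the base end (115,170). The cups are upright and nested against the guard. I'll retreat, rise, go over to the front and open.

>>> apply_moves(
  motion=[
    {"dr":[0,0,0],"offset":[-0.01,0,0],"jaw":0},
    {"dr":[0,0,0],"offset":[-0.01,0,0.0],"jaw":0},
    {"dr":[0,0,0],"offset":[0,0,-0.04],"jaw":0},
    {"dr":[0,0,0],"offset":[0,0,-0.045],"jaw":0},
    {"dr":[0,0,0],"offset":[0,0,-0.045],"jaw":0},
  ],
)

```text
time: 6.2
ee_pos: [0.4841, -0.1636, 0.3106]
tool_rot: [-0.002, 0.749, 0.663, -0.001]
wrist_force: [1.4, -1.1, -0.6]
opening: -0.0002
gripper_force: 0.0
```

>>> apply_moves(
  motion=[
    {"dr":[0,0,0],"offset":[0.04,0,0],"jaw":0},
    {"dr":[0,0,0],"offset":[0.04,0,0],"jaw":0},
    {"dr":[0,0,0],"offset":[0.04,0,0],"jaw":0.5},
    {"dr":[0,0,0],"offset":[0.04,0,0],"jaw":1},
    {"dr":[0,0,0],"offset":[0.042,0,0],"jaw":1},
  ],
)

```text
time: 6.7
ee_pos: [0.509, 0.0381, 0.31]
tool_rot: [-0.001, 0.749, 0.663, -0.0]
wrist_force: [1.4, 0.3, 0.2]
opening: 0.0434
gripper_force: 0.0
```

>>> apply_moves(
  motion=[
    {"dr":[0,0,0],"offset":[0,0,0.0],"jaw":1},
    {"dr":[0,0,0],"offset":[0,0,0],"jaw":1},
    {"dr":[0,0,0],"offset":[0,0,0],"jaw":1},
  ],
)

```text
time: 7.0
ee_pos: [0.5092, 0.0363, 0.3101]
tool_rot: [-0.0, 0.749, 0.663, -0.001]
wrist_force: [-0.1, 0.3, 0.5]
opening: 0.0848
gripper_force: 0.0
```

Run:
```python
from h import *
s=manip.sense();print(s["ee_pos"],st(s["ee_pos"]),s["wrist_force"],s["opening"])
m=manip.camera_model("wrist");im=manip.get_image("wrist")
print([proj(m,wo(*p)).round(0) for p in[(0,130,12),(30,130,12),(-30,130,12),(52,90,14),(-52,90,14),(0,116,12),(0,0,84)]])
cv2.imwrite("pics/w3.png",im[:,:,::-1])
```

```text
[0.50915992 0.03629999 0.31009284] [1.000e-01 1.146e+02] [-0.12713769  0.28059266  0.46012286] 0.08483924844168235
[array([323., 172.]), array([358., 172.]), array([289., 172.]), array([381., 216.]), array([266., 216.]), array([323., 188.]), array([323., 356.])]
```

View pics/w3.png

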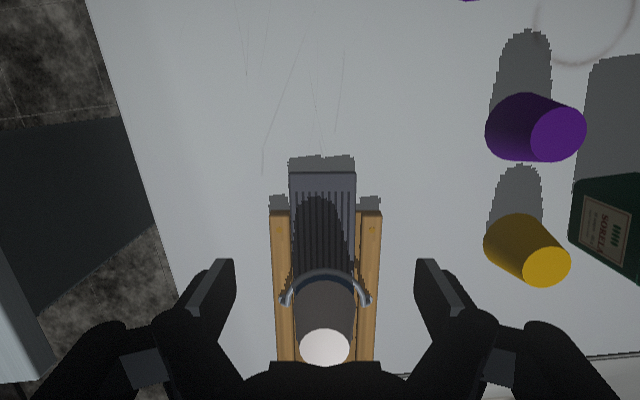

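The wrist view shows the tray front edge at row 172, columns 289–356 (stand y≈130), and the base end at row ~213. The fingers straddle it centred, and the stack is upright behind the guard. I'll descend and grip.

>>> apply_moves(
  motion=[
    {"dr":[0,0,0],"offset":[0.002,0,0.04],"jaw":1},
    {"dr":[0,0,0],"offset":[0,0,0.04],"jaw":1},
    {"dr":[0,0,0],"offset":[0,0,0.04],"jaw":1},
    {"dr":[0,0,0],"offset":[0,0,0.015],"jaw":1},
    {"dr":[0,0,0],"offset":[0,0,0.003],"jaw":1},
  ],
)

```text
time: 7.55
ee_pos: [0.5079, 0.0377, 0.1698]
tool_rot: [-0.002, 0.749, 0.662, -0.002]
wrist_force: [0.1, -0.1, -0.3]
opening: 0.0854
gripper_force: 0.0
```

>>> apply_moves(
  motion=[
    {"dr":[0,0,0],"offset":[0,0,0],"jaw":0.85},
    {"dr":[0,0,0],"offset":[0,0,0],"jaw":0.75},
    {"dr":[0,0,0],"offset":[0,0,0],"jaw":0.65},
    {"dr":[0,0,0],"offset":[0,0,0],"jaw":0.4},
    {"dr":[0,0,0],"offset":[0,0,0],"jaw":0.4},
  ],
  newtons=40,
)

```text
time: 8.05
ee_pos: [0.5107, 0.0389, 0.1747]
tool_rot: [0.001, 0.749, 0.663, 0.001]
wrist_force: [-2.1, -2.4, 5.2]
opening: 0.0582
gripper_force: 42.8
```

Run:
```python
from h import *
s=manip.sense();print(s["ee_pos"],st(s["ee_pos"]),s["wrist_force"],s["opening"],s["gripper_force"])
im=manip.get_image("wrist")
cv2.imwrite("pics/w4.png",im[:,:,::-1])
```

```text
[0.51066942 0.03893455 0.17467583] [  1.3 117.4] [-2.1276417  -2.44721372  5.2450035 ] 0.058220703897748444 42.77449429035187
```

View pics/w4.png

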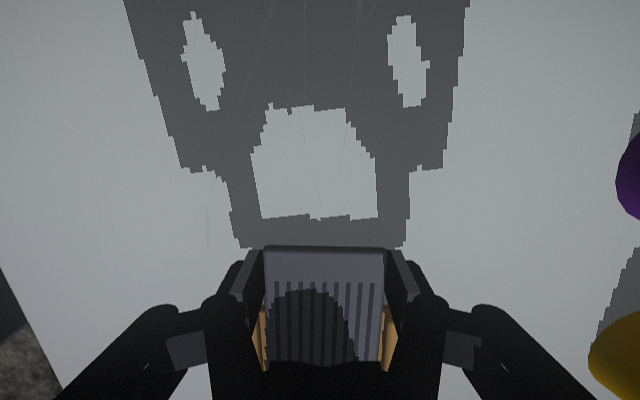

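The tray is gripped (opening 58 mm) and centred, but the tips brush the worktop. I'll regrip 5 mm higher so it can be laid flat later.

>>> apply_moves(
  motion=[
    {"dr":[0,0,0],"offset":[0,0,0],"jaw":0.85},
    {"dr":[0,0,0],"offset":[0,0,0],"jaw":0.85},
    {"dr":[0,0,0],"offset":[0,0,-0.007],"jaw":0.85},
    {"dr":[0,0,0],"offset":[0,0,0],"jaw":0.7},
    {"dr":[0,0,0],"offset":[0,0,0],"jaw":0.4},
  ],
  newtons=60,
)

```text
time: 8.6
ee_pos: [0.511, 0.0394, 0.1815]
tool_rot: [0.001, 0.749, 0.663, 0.001]
wrist_force: [-2.1, 0.4, 19.3]
opening: 0.0467
gripper_force: 9.7
```

>>> apply_moves(
  motion=[
    {"dr":[0,0,0],"offset":[0,0,0],"jaw":0.4},
    {"dr":[0,0,0],"offset":[0,0,0],"jaw":0.4},
    {"dr":[0,0,0],"offset":[0,0,0],"jaw":0.4},
  ],
  newtons=60,
)

```text
time: 8.9
ee_pos: [0.5118, 0.0395, 0.1826]
tool_rot: [0.002, 0.749, 0.663, 0.002]
wrist_force: [-1.2, 1.6, 14.3]
opening: 0.0343
gripper_force: 7.3
```

The tips slipped over the tray's upper edge, so they sit higher than I assumed. Open, lower and regrip.

>>> apply_moves(
  motion=[
    {"dr":[0,0,0],"offset":[0,0,-0.004],"jaw":1},
    {"dr":[0,0,0],"offset":[0,0,0],"jaw":1},
    {"dr":[0,0,0],"offset":[0,0,0],"jaw":1},
    {"dr":[0,0,0],"offset":[0,0,0],"jaw":1},
    {"dr":[0,0,0],"offset":[0,0,0],"jaw":1},
  ],
  newtons=60,
)

```text
time: 9.4
ee_pos: [0.5093, 0.0392, 0.1831]
tool_rot: [-0.0, 0.749, 0.663, -0.0]
wrist_force: [-0.1, 0.2, -0.4]
opening: 0.0854
gripper_force: 0.0
```

Run:
```python
from h import *
s=manip.sense();print(s["ee_pos"],st(s["ee_pos"]),s["wrist_force"],s["opening"],s["gripper_force"])
```

```text
[0.50929995 0.03922786 0.18309143] [-1.000e-01  1.175e+02] [-0.13879149  0.17402915 -0.3988875 ] 0.08538096593582023 0.0
```

>>> apply_moves(
  motion=[
    {"dr":[0,0,0],"offset":[0,0,0.012],"jaw":1},
    {"dr":[0,0,0],"offset":[0,0,0.001],"jaw":0.85},
    {"dr":[0,0,0],"offset":[0,0,0],"jaw":0.75},
    {"dr":[0,0,0],"offset":[0,0,0],"jaw":0.68},
    {"dr":[0,0,0],"offset":[0,0,0],"jaw":0.6},
  ],
  newtons=60,
)

```text
time: 9.9
ee_pos: [0.5095, 0.0392, 0.1705]
tool_rot: [-0.0, 0.749, 0.663, -0.0]
wrist_force: [-0.7, 0.3, -1.3]
opening: 0.0578
gripper_force: 64.1
```

>>> apply_moves(
  motion=[
    {"dr":[0,0,0],"offset":[0,0,0],"jaw":0.5},
    {"dr":[0,0,0],"offset":[0,0,0],"jaw":0.5},
    {"dr":[0,0,0],"offset":[0,0,0],"jaw":0.5},
  ],
  newtons=60,
)

```text
time: 10.2
ee_pos: [0.5096, 0.0392, 0.1706]
tool_rot: [-0.0, 0.749, 0.663, -0.0]
wrist_force: [-1.0, -0.1, -0.8]
opening: 0.058
gripper_force: 64.2
```

Firm grip (64 N) with no vertical load. I'll pull slowly.

>>> apply_moves(
  motion=[
    {"dr":[0,0,0],"offset":[0.003,0,0],"jaw":0.5},
    {"dr":[0,0,0],"offset":[0.006,0,0],"jaw":0.5},
    {"dr":[0,0,0],"offset":[0.006,0,0],"jaw":0.5},
    {"dr":[0,0,0],"offset":[0.006,0,0],"jaw":0.5},
    {"dr":[0,0,0],"offset":[0.006,0,0],"jaw":0.5},
  ],
)

```text
time: 10.7
ee_pos: [0.5132, 0.0667, 0.1708]
tool_rot: [0.0, 0.748, 0.663, 0.0]
wrist_force: [0.1, -1.9, -1.0]
opening: 0.0581
gripper_force: 64.2
```

>>> apply_moves(
  motion=[
    {"dr":[0,0,0],"offset":[0.006,0,0],"jaw":0.5},
    {"dr":[0,0,0],"offset":[0.006,0,0],"jaw":0.5},
    {"dr":[0,0,0],"offset":[0.006,0,0],"jaw":0.5},
    {"dr":[0,0,0],"offset":[0.006,0,0],"jaw":0.5},
    {"dr":[0,0,0],"offset":[0.006,0,0],"jaw":0.5},
  ],
)

```text
time: 11.2
ee_pos: [0.5166, 0.0963, 0.1707]
tool_rot: [0.0, 0.749, 0.663, -0.0]
wrist_force: [-0.0, -2.1, -1.2]
opening: 0.058
gripper_force: 64.2
```

>>> apply_moves(
  motion=[
    {"dr":[0,0,0],"offset":[0.006,0,0],"jaw":0.5},
    {"dr":[0,0,0],"offset":[0.006,0,0],"jaw":0.5},
    {"dr":[0,0,0],"offset":[0.006,0,0],"jaw":0.5},
    {"dr":[0,0,0],"offset":[0.006,0,0],"jaw":0.5},
    {"dr":[0,0,0],"offset":[0.006,0,0],"jaw":0.5},
  ],
)

```text
time: 11.7
ee_pos: [0.5204, 0.1263, 0.1708]
tool_rot: [-0.0, 0.749, 0.663, 0.0]
wrist_force: [-0.4, -0.4, -0.8]
opening: 0.0577
gripper_force: 64.2
```

>>> apply_moves(
  motion=[
    {"dr":[0,0,0],"offset":[0.006,0,0],"jaw":0.5},
    {"dr":[0,0,0],"offset":[0.006,0,0],"jaw":0.5},
    {"dr":[0,0,0],"offset":[0.006,0,0],"jaw":0.5},
    {"dr":[0,0,0],"offset":[0.006,0,0],"jaw":0.5},
    {"dr":[0,0,0],"offset":[0.006,0,0],"jaw":0.5},
  ],
)

```text
time: 12.2
ee_pos: [0.5239, 0.156, 0.1707]
tool_rot: [-0.0, 0.749, 0.663, 0.0]
wrist_force: [0.0, -0.8, -0.7]
opening: 0.0577
gripper_force: 64.2
```

Run:
```python
from h import *
s=manip.sense();print(s["ee_pos"],st(s["ee_pos"]),s["wrist_force"],s["opening"],s["gripper_force"])
a=manip.get_image("top");b=manip.get_image("scene")
cv2.imwrite("pics/ts2.png",np.vstack([cv2.resize(a[190:290,290:460,::-1],(510,300)),cv2.resize(b[210:310,290:460,::-1],(510,300))]))
```

```text
[0.52393519 0.15596256 0.17069522] [  0.3 235.1] [ 0.04906695 -0.77944687 -0.70306995] 0.057730530912454704 64.18733239173889
```

View pics/ts2.png

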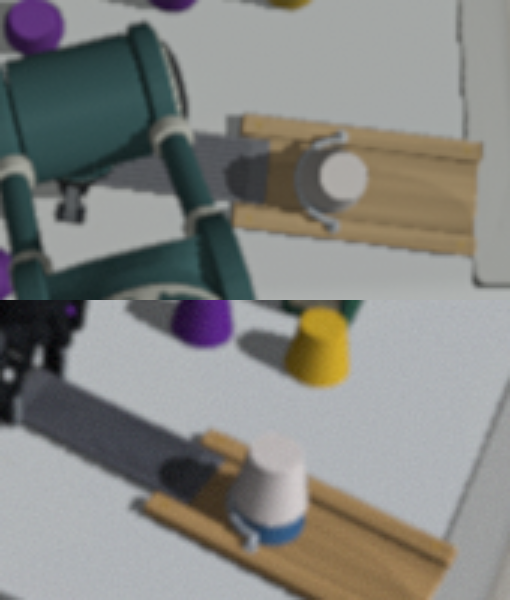

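The tray is out from under the cups, and the stack stands upright and nested on the wooden floor (342,178) behind the guard. The tray's rear is still about 30 mm inside the groove. I'll pull it clear, lower it and release.

>>> apply_moves(
  motion=[
    {"dr":[0,0,0],"offset":[0.01,0,0],"jaw":0.5},
    {"dr":[0,0,0],"offset":[0.012,0,0],"jaw":0.5},
    {"dr":[0,0,0],"offset":[0.012,0,0],"jaw":0.5},
    {"dr":[0,0,0],"offset":[0.01,0,0],"jaw":0.5},
    {"dr":[0,0,0],"offset":[0.003,0,0],"jaw":0.5},
  ],
)

```text
time: 12.8
ee_pos: [0.5298, 0.2036, 0.1708]
tool_rot: [0.0, 0.748, 0.664, 0.0]
wrist_force: [0.1, 0.1, -1.0]
opening: 0.058
gripper_force: 64.3
```

>>> apply_moves(
  motion=[
    {"dr":[0,0,0],"offset":[0,0,0.002],"jaw":0.5},
    {"dr":[0,0,0],"offset":[0,0,0.001],"jaw":0.5},
    {"dr":[0,0,0],"offset":[0,0,0],"jaw":0.5},
  ],
)

```text
time: 13.1
ee_pos: [0.5299, 0.2027, 0.169]
tool_rot: [-0.0, 0.749, 0.663, 0.001]
wrist_force: [-2.6, 2.6, 6.5]
opening: 0.0579
gripper_force: 68.2
```

>>> apply_moves(
  motion=[
    {"dr":[0,0,0],"offset":[0,0,-0.001],"jaw":0.8},
    {"dr":[0,0,0],"offset":[0,0,0],"jaw":1},
    {"dr":[0,0,0],"offset":[0,0,0],"jaw":1},
    {"dr":[0,0,0],"offset":[0,0,-0.02],"jaw":1},
    {"dr":[0,0,0],"offset":[0,0,-0.04],"jaw":1},
  ],
)

```text
time: 13.6
ee_pos: [0.5273, 0.201, 0.2253]
tool_rot: [-0.002, 0.749, 0.663, -0.004]
wrist_force: [-0.3, 0.5, -0.6]
opening: 0.0855
gripper_force: 0.0
```

>>> apply_moves(
  motion=[
    {"dr":[0,0,0],"offset":[0,0,-0.04],"jaw":1},
    {"dr":[0,0,0],"offset":[0,0,-0.04],"jaw":1},
    {"dr":[0,0,0],"offset":[0,0,-0.02],"jaw":1},
    {"dr":[0,0,0],"offset":[0,0,0],"jaw":1},
  ],
)

```text
time: 14.0
ee_pos: [0.5311, 0.2023, 0.3331]
tool_rot: [0.002, 0.749, 0.663, 0.004]
wrist_force: [0.3, 0.3, -0.5]
opening: 0.0853
gripper_force: 0.0
```

Run:
```python
from h import *
s=manip.sense();print(s["ee_pos"],st(s["ee_pos"]),s["time"])
b=manip.get_image("top"); a=manip.get_image("scene"); m=manip.camera_model("top"); n=manip.camera_model("scene")
# yellow & white tops: scene view ray at z of the closed end
y=ray(m,(388,182),.05); print("yellow",st(y))
h=cv2.cvtColor(a,cv2.COLOR_RGB2HSV); k=cv2.inRange(h,(20,100,80),(32,255,255)); k[:,:370]=0;k[:200]=0
print("yellow scene bbox",cv2.boundingRect(k), [proj(n,(*y[:2],z)).round(1) for z in(0,.025,.05)])
np.save("a.npy",a);np.save("b.npy",b)
cv2.imwrite("pics/ts3.png",np.vstack([cv2.resize(b[160:290,290:460,::-1],None,fx=3,fy=3)[:390],cv2.resize(a[200:270,290:460,::-1],None,fx=3,fy=3)]))
```

```text
[0.53111549 0.20230853 0.33307963] [  1.8 282. ] 14.0
yellow [176.   59.7]
yellow scene bbox (383, 212, 37, 106) [array([392.9, 232.6]), array([394. , 225.6]), array([395.2, 218.5])]
```

View pics/ts3.png

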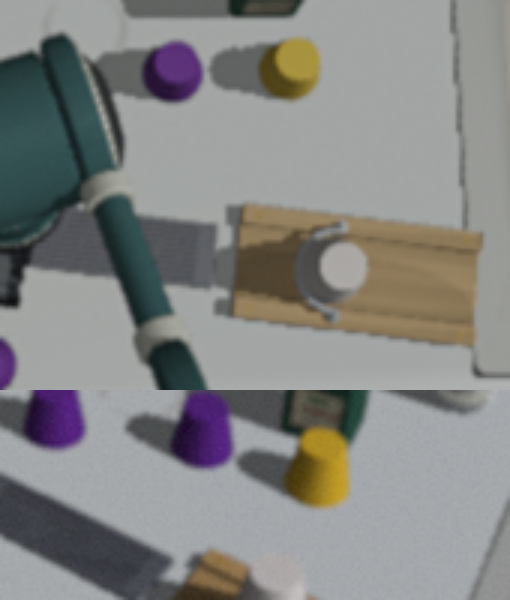

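The tray lies flat on the worktop with an ~18 mm gap to the stand, from (30,240) to (215,255) in the top crop. The stack stands at (344,266), and the loose yellow cup at (290,70) is well apart from the purple one at (173,70). Picture budget is used up, so from here I'll check by numbers.

I'll turn so the fingers close along world y, clear of the tin, and go above the yellow cup.

>>> apply_moves(
  motion=[
    {"dr":[0,0,-0.141],"offset":[0,0,-0.004],"jaw":1},
    {"dr":[0,0,-0.141],"offset":[0,0,-0.004],"jaw":1},
    {"dr":[0,0,-0.141],"offset":[0,0,-0.004],"jaw":1},
    {"dr":[0,0,-0.141],"offset":[0,0,-0.004],"jaw":1},
    {"dr":[0,0,-0.141],"offset":[0,0,-0.004],"jaw":1},
  ],
)

```text
time: 14.6
ee_pos: [0.5286, 0.2016, 0.3456]
tool_rot: [-0.002, 0.471, 0.882, -0.002]
wrist_force: [0.1, 0.0, -0.1]
opening: 0.085
gripper_force: 0.0
```

>>> apply_moves(
  motion=[
    {"dr":[0,0,-0.141],"offset":[0,0,0],"jaw":1},
    {"dr":[0,0,-0.141],"offset":[0,0,0],"jaw":1},
    {"dr":[0,0,-0.141],"offset":[0,0,0],"jaw":1},
    {"dr":[0,0,-0.141],"offset":[0,0,0],"jaw":1},
    {"dr":[0,0,-0.141],"offset":[0,0,0],"jaw":1},
  ],
)

```text
time: 15.1
ee_pos: [0.5287, 0.2016, 0.3455]
tool_rot: [-0.002, 0.138, 0.99, -0.001]
wrist_force: [-0.3, 0.0, -0.9]
opening: 0.0853
gripper_force: 0.0
```

>>> apply_moves(
  motion=[
    {"dr":[0,0,-0.141],"offset":[0,0,0],"jaw":1},
    {"dr":[0,0,-0.141],"offset":[0,0,0],"jaw":1},
    {"dr":[0,0,0],"offset":[-0.024,-0.04,0],"jaw":1},
    {"dr":[0,0,0],"offset":[-0.024,-0.04,0],"jaw":1},
    {"dr":[0,0,0],"offset":[-0.024,-0.04,0],"jaw":1},
  ],
)

```text
time: 15.6
ee_pos: [0.6012, 0.081, 0.3456]
tool_rot: [-0.002, -0.001, 1.0, -0.0]
wrist_force: [0.4, 0.8, 0.9]
opening: 0.0852
gripper_force: 0.0
```

>>> apply_moves(
  motion=[
    {"dr":[0,0,0],"offset":[-0.024,-0.04,0],"jaw":1},
    {"dr":[0,0,0],"offset":[-0.024,-0.04,0],"jaw":1},
    {"dr":[0,0,0],"offset":[-0.024,-0.042,0],"jaw":1},
    {"dr":[0,0,0],"offset":[0,0,0],"jaw":1},
    {"dr":[0,0,0],"offset":[0,0,0],"jaw":1},
  ],
)

```text
time: 16.1
ee_pos: [0.6731, -0.0413, 0.3453]
tool_rot: [-0.003, 0.001, 1.0, 0.0]
wrist_force: [-1.0, 0.1, -0.4]
opening: 0.0856
gripper_force: 0.0
```

```bash
cat >> h.py <<'E'
def topface(img,sel,m,z):
    """largest bright blob in mask sel -> ellipse -> ray at height z"""
    v=cv2.cvtColor(img,cv2.COLOR_RGB2HSV)[:,:,2]; g=np.where(sel>0,v,0).astype(np.uint8)
    t,_=cv2.threshold(v[sel>0].reshape(-1,1),0,255,cv2.THRESH_OTSU)
    c,_=cv2.findContours((g>t).astype(np.uint8),cv2.RETR_EXTERNAL,cv2.CHAIN_APPROX_NONE)
    c=cv2.convexHull(max(c,key=cv2.contourArea)); e=cv2.fitEllipse(c); d=np.array(ray(m,e[0],z))
    f=np.array(m["K"])[0,0]; dep=(np.array(m["R"])@d+m["t"])[2]
    return d,e,np.array(e[1])*dep/f*1000
E
python3 - <<'E'
from h import *
s=manip.sense();print(s["ee_pos"],s["time"],Ro.from_quat(s["tool_rot"],scalar_first=True).as_matrix().round(3).tolist())
m=manip.camera_model("wrist");im=manip.get_image("wrist")
k,c=blobs(im,(18,110,50),(33,255,255),200)
print([cv2.boundingRect(x) for x in c])
x=max(c,key=cv2.contourArea);sel=np.zeros_like(k);cv2.drawContours(sel,[x],-1,255,-1)
d,e,dia=topface(im,sel,m,.05);print("yellow",d.round(4),np.round(e[0]),dia.round(1))
# silhouette check
b=cv2.boundingRect(x);print("silhouette",[proj(m,(*(d[:2]+.0295*np.array(o)),0)).round(0) for o in((0,1),(0,-1),(-1,0),(1,0))])
k,c=blobs(im,(50,60,20),(90,255,200),400);print("tin bbox",[cv2.boundingRect(q) for q in c])
t=manip.get_image("top");mt=manip.camera_model("top")
hs=cv2.cvtColor(t,cv2.COLOR_RGB2HSV);w=cv2.inRange(hs,(0,0,125),(180,70,255));r=np.zeros_like(w);r[236:262,393:418]=1
d,e,dia=topface(t,w*r,mt,.078);print("white",d.round(4),st(d),np.round(e[0],1),dia.round(1))
E
```

```text
[ 0.67313056 -0.04130081  0.34525277] 16.1 [[-1.0, 0.002, -0.005], [0.002, 1.0, 0.001], [0.005, 0.001, -1.0]]
[(296, 160, 56, 64), (305, 9, 75, 39)]
yellow [ 0.6767 -0.0439  0.05  ] [320. 193.] [41.1 55.7]
silhouette [array([349., 178.]), array([292., 178.]), array([321., 150.]), array([321., 205.])]
tin bbox [(312, 234, 80, 128)]
white [ 0.497  -0.0711  0.078 ] [1.1 6.5] [404.7 248.4] [39.1 40.9]
```

Run:
```python
from h import *
m=manip.camera_model("wrist")
near=ray(m,(322,160),0); far=ray(m,(322,223.5),.05); print("x from rim near",near[0]+.0295,"x from top far",far[0]-.02)
l=ray(m,(296,180),0);r=ray(m,(352,180),0);print("y",l[1],r[1],(l[1]+r[1])/2,"width",abs(l[1]-r[1]))
print("tin near edge if at z=.092:",ray(m,(350,234),.092)[0],ray(m,(312,300),.092)[1],ray(m,(391,300),.092)[1])
mt=manip.camera_model("top");t=manip.get_image("top");k,c=blobs(t,(18,110,50),(33,255,255),50)
for q in c:
    b=cv2.boundingRect(q);print(b,ray(mt,(b[0]+b[2]/2,b[1]+b[3]),0)[0]+.0295,ray(mt,(b[0]+b[2]/2,b[1]),.05)[0]-.02)
```

```text
x from rim near 0.6871907950787953 x from top far 0.6861184010574144
y -0.06764382197879863 -0.009598097168455763 -0.0386209595736272 width 0.05804572481034287
tin near edge if at z=.092: 0.6969160971559684 -0.048730841785688664 0.017656295506383292
(377, 173, 19, 20) 0.6863018579453174 0.6820749388713838
(427, 77, 15, 10) 1.0057327190712733 0.9619517584589187
```

The silhouette from both views agrees: cup axis at x≈0.686, y≈-0.039, with the rim width measuring 58 mm. Its tin neighbour is beyond x≈0.72. I'll descend and grip.

>>> apply_moves(
  motion=[
    {"dr":[0,0,0],"offset":[-0.015,0.002,0.03],"jaw":1},
    {"dr":[0,0,0],"offset":[0,0,0.04],"jaw":1},
    {"dr":[0,0,0],"offset":[0,0,0.04],"jaw":1},
    {"dr":[0,0,0],"offset":[0,0,0.025],"jaw":1},
    {"dr":[0,0,0],"offset":[0,0,0.008],"jaw":1},
  ],
)

```text
time: 16.75
ee_pos: [0.6859, -0.0361, 0.2012]
tool_rot: [-0.004, -0.001, 1.0, 0.0]
wrist_force: [-0.5, -0.1, -0.1]
opening: 0.0857
gripper_force: 0.0
```

>>> apply_moves(
  motion=[
    {"dr":[0,0,0],"offset":[0,0,0],"jaw":0.8},
    {"dr":[0,0,0],"offset":[0,0,0],"jaw":0.65},
    {"dr":[0,0,0],"offset":[0,0,0],"jaw":0.58},
    {"dr":[0,0,0],"offset":[0,0,0],"jaw":0.5},
    {"dr":[0,0,0],"offset":[0,0,0],"jaw":0.35},
  ],
  newtons=25,
)

```text
time: 17.25
ee_pos: [0.6896, -0.0382, 0.2081]
tool_rot: [0.002, -0.0, 1.0, -0.0]
wrist_force: [-0.6, -0.1, 6.6]
opening: 0.0392
gripper_force: 25.0
```

>>> apply_moves(
  motion=[
    {"dr":[0,0,0],"offset":[0,0,0],"jaw":0.35},
    {"dr":[0,0,0],"offset":[0,0,0],"jaw":0.35},
  ],
  newtons=25,
)

```text
time: 17.45
ee_pos: [0.6896, -0.0382, 0.2081]
tool_rot: [0.002, -0.0, 1.0, -0.0]
wrist_force: [-0.9, 0.2, 6.3]
opening: 0.0391
gripper_force: 25.0
```

The grip is too near the top, since the opening is only 39 mm and the hand was pushed up. I'll regrip about 8 mm lower.

>>> apply_moves(
  motion=[
    {"dr":[0,0,0],"offset":[0,0,0],"jaw":0.8},
    {"dr":[0,0,0],"offset":[0,0,0],"jaw":0.8},
    {"dr":[0,0,0],"offset":[0.003,0,0],"jaw":0.8},
    {"dr":[0,0,0],"offset":[0,0,0],"jaw":0.8},
  ],
)

```text
time: 17.85
ee_pos: [0.6849, -0.0379, 0.2051]
tool_rot: [-0.001, -0.0, 1.0, 0.0]
wrist_force: [1.0, -0.3, 0.1]
opening: 0.0684
gripper_force: 0.0
```

Run:
```python
from h import *
s=manip.sense();print(s["ee_pos"],s["opening"],s["wrist_force"],Ro.from_quat(s["tool_rot"],scalar_first=True).as_matrix().round(3).tolist())
m=manip.camera_model("wrist");im=manip.get_image("wrist");k,c=blobs(im,(18,110,50),(33,255,255),200)
for q in c:
    b=cv2.boundingRect(q);u=b[0]+b[2]/2;print(b,"x",ray(m,(u,b[1]),0)[0]+.0295,"y",[ray(m,(uu,b[1]+25),0)[1].round(4) for uu in(b[0],b[0]+b[2])])
mt=manip.camera_model("top");t=manip.get_image("top");k,c=blobs(t,(18,110,50),(33,255,255),20);print([cv2.boundingRect(q) for q in c])
```

```text
[ 0.68494276 -0.03789065  0.20513165] 0.06839393786792165 [ 0.95456389 -0.25074955  0.09514871] [[-1.0, -0.0, -0.001], [-0.0, 1.0, 0.0], [0.001, 0.0, -1.0]]
(276, 187, 97, 129) x 0.6862174689869082 y [np.float64(-0.0658), np.float64(-0.0082)]
[(376, 179, 17, 14), (426, 77, 16, 16)]
```

>>> apply_moves(
  motion=[
    {"dr":[0,0,0],"offset":[0,0,0.007],"jaw":0.8},
    {"dr":[0,0,0],"offset":[0,0,0],"jaw":0.65},
    {"dr":[0,0,0],"offset":[0,0,0],"jaw":0.58},
    {"dr":[0,0,0],"offset":[0,0,0],"jaw":0.5},
    {"dr":[0,0,0],"offset":[0,0,0],"jaw":0.4},
  ],
  newtons=30,
)

```text
time: 18.45
ee_pos: [0.6862, -0.038, 0.1999]
tool_rot: [0.001, -0.0, 1.0, -0.0]
wrist_force: [-1.1, -0.5, 5.7]
opening: 0.039
gripper_force: 32.0
```

>>> apply_moves(
  motion=[
    {"dr":[0,0,0],"offset":[0,0,0],"jaw":0.4},
    {"dr":[0,0,0],"offset":[0,0,0],"jaw":0.4},
  ],
  newtons=30,
)

```text
time: 18.65
ee_pos: [0.6862, -0.038, 0.1999]
tool_rot: [0.001, -0.0, 1.0, -0.0]
wrist_force: [-1.8, -0.8, 5.1]
opening: 0.039
gripper_force: 32.0
```

>>> apply_moves(
  motion=[
    {"dr":[0,0,0],"offset":[0,0,-0.005],"jaw":0.4},
    {"dr":[0,0,0],"offset":[0,0,-0.01],"jaw":0.4},
    {"dr":[0,0,0],"offset":[0,0,-0.02],"jaw":0.4},
    {"dr":[0,0,0],"offset":[0,0,-0.02],"jaw":0.4},
    {"dr":[0,0,0],"offset":[0,0,0],"jaw":0.4},
  ],
)

```text
time: 19.15
ee_pos: [0.6872, -0.0381, 0.2578]
tool_rot: [0.003, -0.0, 1.0, -0.0]
wrist_force: [0.9, -0.9, -0.2]
opening: 0.0392
gripper_force: 31.3
```

Run:
```python
from h import *
s=manip.sense();print(s["ee_pos"],s["opening"],s["wrist_force"])
m=manip.camera_model("wrist");im=manip.get_image("wrist");k,c=blobs(im,(18,110,50),(33,255,255),200)
print([cv2.boundingRect(q) for q in c])
a=manip.get_image("scene");n=manip.camera_model("scene");k,c=blobs(a,(18,110,50),(33,255,255),30);print([cv2.boundingRect(q) for q in c])
p=s["ee_pos"];print([proj(n,(p[0],p[1],p[2]-.2+z)).round(1) for z in(0,.05)],[proj(n,(p[0],p[1],z)).round(1) for z in(0,.05)])
```

```text
[ 0.68723147 -0.03808249  0.25775476] 0.03917655144185393 [ 0.89311281 -0.87623334 -0.19952474]
[(275, 187, 100, 134)]
[(386, 195, 22, 27), (454, 127, 13, 16)]
[array([396.4, 213.8]), array([398.8, 198.8])] [array([393.7, 230.1]), array([396., 216.])]
```

The cup rides with the hand: its outline in the wrist image is unchanged and the scene view shows it raised. I'll lift and go towards the stack, stopping short to measure the white top from close by.

>>> apply_moves(
  motion=[
    {"dr":[0,0,0],"offset":[0,0,-0.03],"jaw":0.4},
    {"dr":[0,0,0],"offset":[0,0,-0.03],"jaw":0.4},
    {"dr":[0,0,0],"offset":[0.03,-0.01,0],"jaw":0.4},
    {"dr":[0,0,0],"offset":[0.035,-0.012,0],"jaw":0.4},
    {"dr":[0,0,0],"offset":[0.035,-0.011,0],"jaw":0.4},
  ],
)

```text
time: 19.75
ee_pos: [0.584, -0.0711, 0.3121]
tool_rot: [-0.001, -0.0, 1.0, 0.0]
wrist_force: [0.2, -0.3, -1.1]
opening: 0.0389
gripper_force: 31.4
```

>>> apply_moves(
  motion=[
    {"dr":[0,0,0],"offset":[0,0,0],"jaw":0.4},
    {"dr":[0,0,0],"offset":[0,0,0],"jaw":0.4},
  ],
)

```text
time: 19.95
ee_pos: [0.5845, -0.0711, 0.3123]
tool_rot: [-0.001, 0.0, 1.0, 0.0]
wrist_force: [0.7, 0.6, 0.2]
opening: 0.0389
gripper_force: 31.4
```

Run:
```python
from h import *
s=manip.sense();print(s["ee_pos"],s["opening"],s["wrist_force"],Ro.from_quat(s["tool_rot"],scalar_first=True).as_matrix().round(3).tolist())
m=manip.camera_model("wrist");im=manip.get_image("wrist")
k,c=blobs(im,(18,110,50),(33,255,255),200);print([cv2.boundingRect(q) for q in c])
p=proj(m,(.497,-.071,.078));print("pred top",p.round(0))
h=cv2.cvtColor(im,cv2.COLOR_RGB2HSV);cv2.imwrite("pics/w5.png",im[:,:,::-1])
u,v=p.astype(int)
print(h[max(v,0),u-60:u+61:6].tolist()); print(h[max(v-60,0):v+61:6,u].tolist())
t=manip.get_image("top");mt=manip.camera_model("top")
hs=cv2.cvtColor(t,cv2.COLOR_RGB2HSV);w=cv2.inRange(hs,(0,0,125),(180,70,255));r=np.zeros_like(w);r[236:262,393:418]=1
d,e,dia=topface(t,w*r,mt,.078);print("white",d.round(4),st(d),dia.round(1))
```

```text
[ 0.58445311 -0.07109444  0.31225276] 0.03892531698730587 [0.72832691 0.56438293 0.21620907] [[-1.0, 0.001, -0.002], [0.001, 1.0, 0.001], [0.002, 0.001, -1.0]]
[(275, 187, 100, 133), (266, 121, 42, 24), (230, 28, 36, 31), (344, 15, 97, 44), (152, 0, 164, 136)]
pred top [323.  80.]
[[18, 125, 141], [17, 124, 138], [17, 129, 138], [17, 125, 137], [17, 125, 137], [8, 12, 170], [7, 13, 175], [10, 13, 177], [15, 9, 173], [10, 9, 175], [9, 10, 177], [12, 14, 176], [11, 12, 173], [0, 7, 174], [8, 12, 174], [8, 12, 173], [0, 12, 175], [6, 19, 67], [16, 115, 71], [14, 116, 68], [18, 109, 68]]
[[108, 24, 128], [107, 20, 114], [108, 26, 120], [18, 109, 61], [6, 13, 98], [11, 11, 178], [4, 10, 176], [17, 13, 175], [11, 12, 176], [0, 9, 174], [9, 10, 177], [0, 9, 176], [5, 9, 175], [5, 9, 175], [5, 9, 172], [0, 6, 172], [24, 15, 87], [168, 15, 85], [109, 25, 113], [90, 3, 88], [17, 116, 161]]
white [ 0.4971 -0.0709  0.078 ] [1.2 6.7] [38.9 39.9]
```

Run:
```python
from h import *
s=manip.sense();m=manip.camera_model("wrist");im=cv2.imread("pics/w5.png")[:,:,::-1].copy()
h=cv2.cvtColor(im,cv2.COLOR_RGB2HSV);k=cv2.inRange(h,(0,0,150),(180,40,255));k[:25]=0;k[140:]=0;k[:,:270]=0;k[:,380:]=0
c=max(cv2.findContours(k,cv2.RETR_EXTERNAL,cv2.CHAIN_APPROX_NONE)[0],key=cv2.contourArea);e=cv2.fitEllipse(cv2.convexHull(c))
d=ray(m,e[0],.078);print("white wrist",e,d.round(4))
p=s["ee_pos"];z=p[2]-.2
n=ray(m,(325,187),z);l=ray(m,(275,215),z);r=ray(m,(375,215),z);print("held rim: x",n[0]+.0295-p[0],"y",(l[1]+r[1])/2-p[1],"w",r[1]-l[1])
```

```text
white wrist ((323.45098876953125, 79.79983520507812), (68.86428833007812, 72.49906158447266), 79.70753479003906) [ 0.4993 -0.0706  0.078 ]
held rim: x 6.339984166181534e-05 y 0.0011936828958523937 w 0.05783628815132543
```

The white top from two views is at about (0.498,-0.071), and the held cup's axis is within 1 mm of the TCP. I'll move over the stack and lower.

>>> apply_moves(
  motion=[
    {"dr":[0,0,0],"offset":[0.03,0,0],"jaw":0.4},
    {"dr":[0,0,0],"offset":[0.036,0,0],"jaw":0.4},
    {"dr":[0,0,0],"offset":[0.02,-0.001,0],"jaw":0.4},
    {"dr":[0,0,0],"offset":[0,0,0],"jaw":0.4},
    {"dr":[0,0,0],"offset":[0,0,0],"jaw":0.4},
  ],
)

```text
time: 20.55
ee_pos: [0.5008, -0.0719, 0.3141]
tool_rot: [0.001, -0.0, 1.0, -0.0]
wrist_force: [0.2, 0.5, -0.9]
opening: 0.0393
gripper_force: 31.4
```

>>> apply_moves(
  motion=[
    {"dr":[0,0,0],"offset":[0,0,0.012],"jaw":0.4},
    {"dr":[0,0,0],"offset":[0,0,0.01],"jaw":0.4},
    {"dr":[0,0,0],"offset":[0,0,0.007],"jaw":0.4},
    {"dr":[0,0,0],"offset":[0,0,0.005],"jaw":0.4},
    {"dr":[0,0,0],"offset":[0,0,0.003],"jaw":0.4},
  ],
)

```text
time: 21.05
ee_pos: [0.4995, -0.0719, 0.2755]
tool_rot: [-0.001, -0.0, 1.0, 0.0]
wrist_force: [-0.6, -0.2, -0.6]
opening: 0.0392
gripper_force: 31.4
```

>>> apply_moves(
  motion=[
    {"dr":[0,0,0],"offset":[0.001,0,0.004],"jaw":0.4},
    {"dr":[0,0,0],"offset":[0,0,0.004],"jaw":0.4},
    {"dr":[0,0,0],"offset":[0,0,0.004],"jaw":0.4},
    {"dr":[0,0,0],"offset":[0,0,0.003],"jaw":0.4},
    {"dr":[0,0,0],"offset":[0,0,0],"jaw":0.4},
  ],
)

```text
time: 21.55
ee_pos: [0.4984, -0.072, 0.2613]
tool_rot: [-0.0, -0.0, 1.0, 0.0]
wrist_force: [0.2, -0.7, -1.1]
opening: 0.0386
gripper_force: 31.4
```

>>> apply_moves(
  motion=[
    {"dr":[0,0,0],"offset":[0,0,0.003],"jaw":0.4},
    {"dr":[0,0,0],"offset":[0,0,0.003],"jaw":0.4},
    {"dr":[0,0,0],"offset":[0,0,0],"jaw":0.4},
  ],
)

```text
time: 21.85
ee_pos: [0.4987, -0.0719, 0.2556]
tool_rot: [0.0, -0.0, 1.0, 0.0]
wrist_force: [0.4, -0.2, 0.4]
opening: 0.0387
gripper_force: 31.4
```

>>> apply_moves(
  motion=[
    {"dr":[0,0,0],"offset":[0,0,0.002],"jaw":0.4},
    {"dr":[0,0,0],"offset":[0,0,0.002],"jaw":0.4},
    {"dr":[0,0,0],"offset":[0,0,0],"jaw":0.4},
  ],
)

```text
time: 22.15
ee_pos: [0.4985, -0.0719, 0.2513]
tool_rot: [-0.0, -0.0, 1.0, 0.0]
wrist_force: [1.2, 0.5, -0.6]
opening: 0.0389
gripper_force: 31.4
```

>>> apply_moves(
  motion=[
    {"dr":[0,0,0],"offset":[0,0,0.002],"jaw":0.4},
    {"dr":[0,0,0],"offset":[0,0,0],"jaw":0.4},
  ],
)

```text
time: 22.35
ee_pos: [0.4987, -0.072, 0.25]
tool_rot: [0.0, -0.0, 1.0, 0.0]
wrist_force: [-1.8, 0.7, 2.9]
opening: 0.0391
gripper_force: 33.0
```

Seated at the expected height (0.250, contact 3 N). Release gently and rise.

>>> apply_moves(
  motion=[
    {"dr":[0,0,0],"offset":[0,0,-0.001],"jaw":0.48},
    {"dr":[0,0,0],"offset":[0,0,0],"jaw":0.54},
    {"dr":[0,0,0],"offset":[0,0,0],"jaw":0.65},
    {"dr":[0,0,0],"offset":[0,0,0],"jaw":0.8},
    {"dr":[0,0,0],"offset":[0,0,0],"jaw":0.9},
  ],
)

```text
time: 22.85
ee_pos: [0.4985, -0.072, 0.2506]
tool_rot: [-0.0, -0.0, 1.0, -0.0]
wrist_force: [-0.3, -0.8, 0.8]
opening: 0.0768
gripper_force: 0.0
```

>>> apply_moves(
  motion=[
    {"dr":[0,0,0],"offset":[0,0,0],"jaw":0.9},
    {"dr":[0,0,0],"offset":[0,0,-0.01],"jaw":0.9},
    {"dr":[0,0,0],"offset":[0,0,-0.02],"jaw":0.9},
    {"dr":[0,0,0],"offset":[0,0,-0.04],"jaw":0.9},
    {"dr":[0,0,0],"offset":[0,0,-0.04],"jaw":0.9},
  ],
)

```text
time: 23.35
ee_pos: [0.4981, -0.0719, 0.3617]
tool_rot: [-0.001, -0.0, 1.0, 0.0]
wrist_force: [0.4, -0.5, -0.4]
opening: 0.0774
gripper_force: 0.0
```

>>> apply_moves(
  motion=[
    {"dr":[0,0,0],"offset":[-0.03,0.03,-0.01],"jaw":0.9},
    {"dr":[0,0,0],"offset":[-0.03,0.035,0],"jaw":0.9},
    {"dr":[0,0,0],"offset":[-0.03,0.035,0],"jaw":0.9},
    {"dr":[0,0,0],"offset":[0,0.04,0],"jaw":0.9},
    {"dr":[0,0,0],"offset":[0,0.04,0],"jaw":0.9},
  ],
)

```text
time: 23.85
ee_pos: [0.5893, 0.1095, 0.3715]
tool_rot: [0.0, 0.0, 1.0, 0.0]
wrist_force: [0.0, 0.2, 1.1]
opening: 0.0765
gripper_force: 0.0
```

Run:
```python
from h import *
s=manip.sense();print(s["ee_pos"],s["time"],s["opening"])
for n in("top","scene"):
    im=manip.get_image(n);m=manip.camera_model(n);o=cv2.imread(f"pics/{n}0.png")[:,:,::-1].copy()
    k,c=blobs(im,(20,110,50),(33,255,255),30);print(n,"yellow",[cv2.boundingRect(q) for q in c],"pred rim/top",[proj(m,(.498,-.0715,z)).round(1) for z in(.05,.075,.1)])
    c=[q for q in c if 190<cv2.boundingRect(q)[1]<300]
    for I,l in((o,"before"),(im,"after")):
        print(l,"purple",[cv2.boundingRect(q) for q in blobs(I,(125,100,30),(150,255,255),30)[1]])
    if n=="scene":
        b=blobs(im,(95,110,30),(115,255,255),15)[1];print("blue",[cv2.boundingRect(q) for q in b if cv2.boundingRect(q)[1]>230])
        h=cv2.cvtColor(im,cv2.COLOR_RGB2HSV);u=int(proj(m,(.498,-.0715,.05))[0]);v=int(proj(m,(.498,-.0715,.1))[1]);print(h[v-6:v+44:2,u].tolist())
```

```text
[0.58930793 0.10951336 0.3714731 ] 23.85 0.07652512569320931
top yellow [(393, 243, 7, 15), (426, 77, 16, 16)] pred rim/top [array([402.4, 248.7]), array([404.5, 248.1]), array([406.8, 247.5])]
before purple [(275, 272, 20, 19), (292, 189, 19, 19), (338, 174, 19, 19)]
after purple [(275, 272, 20, 19), (292, 189, 16, 19)]
scene yellow [(369, 248, 26, 31), (410, 169, 12, 7), (370, 165, 8, 7), (454, 127, 13, 16)] pred rim/top [array([381.2, 268.6]), array([382.3, 261.1]), array([383.5, 253.3])]
before purple [(237, 241, 23, 28), (347, 201, 20, 25), (298, 195, 20, 24)]
after purple [(237, 241, 23, 28), (347, 200, 20, 26), (298, 195, 20, 24)]
blue [(375, 285, 15, 6)]
[[22, 24, 161], [22, 177, 169], [23, 203, 173], [23, 201, 171], [23, 200, 175], [23, 200, 172], [23, 203, 163], [22, 211, 116], [22, 201, 118], [23, 205, 122], [23, 206, 129], [23, 201, 132], [22, 205, 137], [23, 202, 139], [23, 202, 143], [23, 202, 143], [19, 69, 133], [173, 7, 151], [4, 11, 158], [115, 22, 127], [106, 142, 106], [105, 149, 111], [106, 46, 95], [17, 108, 130], [18, 115, 144]]
```

In the scene view yellow (rows 248–279), white and blue stand in order on one axis at the predicted place, and the purple cups are unmoved. Handing in.

```bash
python3 -c "
from workcell import manip
print(manip.hand_in())"
```

```text
the job is handed in; nothing more can be done
None
```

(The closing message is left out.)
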